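Sort loose chocolate stock back into its counter display holders

ROBOT

A 6-joint arm with a two-finger parallel gripper is mounted at the origin on a cart in front of the work surface, level with it; the furniture and walls round the work are solid. World frame = base frame: x ahead of the robot, y to its left, z up, the work surface at z = 0. Lengths are in m, angles in rad, forces in N, time in s.
With the tool pointing down it reaches from about 0.25 to 0.725 m from the base axis. Payload 4 kg.
Tool frame: the origin (TCP) lies midway between the tips of the shut fingers; the grasp point (between the pads) lies bot.pinch_z behind it (bot.pinch_z is the distance from the TCP to the grasp point, in m); z points along the fingers, y is the line along which they close (so a half turn about z gives the same grasp; the last joint's range is limited). The gripper opens to 85 mm and grips with 20 to 120 N. Pads are 22 mm wide; open, the fingers measure 114 mm over their backs; the gripper's body (76 mm by 85 mm) begins 54 mm behind the grasp point. The pads swing forward as they close: fully open they stand 13 mm farther back than shut.
Start: joints at [1.256, 0.241, 0.005, 1.335, 0, 1.571], TCP at [0.155, 0.475, 0.231] pointing down, gripper open.
Joint ranges: [-2.72, 2.72], [-1.05, 1.87], [-1.09, 1.28], [-1.99, 2.15], [-1.42, 1.44], [-3.14, 3.14]. Speed limits (rad/s): [2.79, 2.79, 3.14, 3.14, 3.14, 3.14].

INTERFACE

Orientations are given as a unit quaternion [x, y, z, w].
In Python, from workcell import bot gives the robot as it stands.
- The arm moves only by the tool send_path, called after ">>>" as name(argument=value, ...), one argument or row to a line, values as JSON. Schema: {"type":"object","properties":{"motion":{"type":"string"},"only":{"type":"string"},"quiet":{"type":"boolean"},"lines":{"type":"string"}},"required":["motion"],"additionalProperties":false}. motion is a string of 1 to 10 rows, parted by semicolons, with the numbers parted by spaces; each row has 7 numbers: a rotation vector rx, ry, rz in normalised numbers (1 is pi rad), then dx, dy, dz in fractions of the full range, 1 being 0.4 m, then the finger opening in m; each row is the pose to reach, as a shift and turn from the pose commanded when the call began, along the tool's axes at that moment; what a row does not reach only later rows make up. A row lasts 1/8 s, in which the tool goes at most 0.0625 m and 0.188 rad, less where a joint would pass 70% of its speed; a pose out of reach is approached as far as the arm can. The fingers move at their own pace and stop on an object; the grip force is fixed at half the most. Time passes only in rows, so rows that do not move let the fingers close. The tool returns the time, the measured TCP pose, the force, the opening and the grip force at its end. only (a regular expression) keeps the lines of the reply that match it, lines (a string "A,B") keeps lines A to B, and quiet returns only ok. A shift or turn number past 1, either way, is cut back to 1. Input that does not fit is refused with a message, and nothing moves.
- bot.get_obs(): the state, without advancing time (a new reading comes with each control period).
- bot.camera(name): name is "scene" or "top"; returns the picture (420x560x3 uint8, red, green, blue); there is no depth.
- bot.calibration(name): a dict with "mtx" (3x3 intrinsics, pixels), "R" (3x3) and "t" (3): a world point X has camera coordinates R X + t. Camera axes: x right, y down, z forward; pixel columns grow to the right and rows downward; lengths in m; the calibration is good to about 2 mm. A picture is of the moment at which its call begins. calibration takes no time and is no camera call.
- bot.job_done(): hands the job in; it is judged then, once.
The state is a dict: "clock": time; "joint_pos": joint angles; "joint_vel": joint speeds; "tau": joint torques, N m; "eef_pos": TCP position; "tool_rot": TCP orientation; "ft_force": force on the tool from outside, world axes, zero at the start; "ft_torque": the same for the moment, N m; "grip_width": finger opening in m; "grasp_force": force on a finger pad.
Only numpy, scipy, OpenCV 4.12 (cv2) and the standard library are available. Lean on these libraries where they do the work, as an engineer would, in place of code of your own. Each camera call takes 0.05 s, during which the arm holds its last target. There are 200 camera calls.

TASK

Sort the loose stock on the wrapping table back into its wooden display holders: lay the chocolate bar flat in the notched tray, stand the two cartons upright in the two bays of the rack, one in each, and stack the two round boxes squarely, one on the other, in the round dish. One of the round boxes is lying on top of the bar; do not knock a carton over.

Things in the scene. Friction and masses are not known exactly. Their poses are not given: they have to be found in the camera images.
- choc_bar: the one wrapped chocolate bar, flat, 56 mm (its x) by 139 mm (its y, including the crimped wrapper ends; the stiff part is 124 mm) by 11 mm high, 0.09 kg; lies on the table with a round box on its middle. Origin: centre of its underside, z up. Grip it at mid-length across the 56 mm.
- round_box_top: round wooden box with lid, diameter 68 mm, 30 mm high, 0.13 kg; the one that lies on the chocolate bar at the start (its underside 11 mm above the table). Origin: centre of its underside, z up. Grip it across its diameter by the upper half. Lid fixed.
- round_box_side: a second, identical round wooden box (diameter 68 mm, 30 mm high), standing by itself on the table near the 180 mm tall ribbon stand; the free room for fingers and gripper is along the near table edge, not towards the stand. Origin: centre of its underside, z up.
- carton_a: small dark upright carton, 24 mm thick (its x) by 58 mm wide (its y) by 85 mm high, 0.11 kg, standing on the table. Origin: centre of its underside, z up. Grip it by the upper part across the 24 mm.
- carton_b: a second upright carton of the same size (24 x 58 x 85 mm), standing on the table in front of the bag sealer; same axes. The two cartons are interchangeable.
- bar_tray: shallow open wooden tray for one bar, fixed to the table on 8 mm high feet, 82 mm (its x) by 156 mm (its y), walls 4 mm thick, their tops 28 mm above the table, inside 74 x 148 mm. Its floor is 12 mm above the table. Both long walls have a 64 mm wide gap at mid-length, down to the floor, for the fingers. The bar lies along its y axis, either way round. Origin: centre of its underside, z up.
- carton_rack: low wooden rack fixed to the table on 8 mm high feet, base 54 mm (its x) by 161 mm (its y), with two bays centred at y = +37.5 and -37.5 mm, x = 0, each 40 mm (x) by 70 mm (y) inside, floor 13 mm above the table, dividers reach 39 mm and rails at most 33 mm above the table. A carton stands in it with its 58 mm side along the rack's y. Origin: centre of the underside, z up.
- round_dish: turned round wooden dish fixed to the table, outer diameter 101 mm, rim 18 mm above the table, inside diameter 90 mm at the rim, felt floor 8 mm above the table and about 80 mm across. The stack of two round boxes stands in it. Origin: centre of the underside, z up.

How it is judged:
By the outcome, as a careful person would: the job done as asked, in the order asked, and still so for the second after the job is handed in, with the robot touching nothing.
It also fails if it takes over 125 s, if anything falls off the work surface, if the arm or the gripper's body presses on something with over 40 N, if the wrist force passes 120 N, or if a joint passes its speed limit or range.

## Working session

There is one attempt and no reset: what is moved stays moved. The work goes in short steps, Python scripts to look and compute and a tool call to move; the robot and the scene stay as the last step left them, time stands still between calls to the robot, and variables do not carry over. Pictures are saved under pics/ and viewed, at most 14 in all, crops included, and the job is handed in when it is done.

```bash
ls; mkdir -p pics; python3 - <<'E'
from workcell import bot
import cv2
for n in("scene","top"):
    im=bot.camera(n); cv2.imwrite(f"pics/{n}0.png",im[:,:,::-1])
    c=bot.calibration(n); print(n,c)
o=bot.get_obs(); print(o, bot.pinch_z)
E
```

```text
pics
workcell.py
scene {'mtx': array([[379.14505828,   0.        , 270.27829941],
       [  0.        , 379.14505828, 214.9225278 ],
       [  0.        ,   0.        ,   1.        ]]), 'R': array([[ 0.82590028, -0.56359337, -0.01585074],
       [-0.35638686, -0.50005853, -0.78925907],
       [ 0.43689488,  0.65749828, -0.61385575]]), 't': array([-0.34902567,  0.25511697,  0.6706967 ])}
top {'mtx': array([[516.37922435,   0.        , 283.16373941],
       [  0.        , 516.37922435, 213.40444703],
       [  0.        ,   0.        ,   1.        ]]), 'R': array([[ 0.00978728, -0.99989074,  0.01107787],
       [-0.97994572, -0.01179585, -0.19891517],
       [ 0.19902411, -0.00890888, -0.9799541 ]]), 't': array([0.11538255, 0.51542092, 0.94223349])}
{'clock': 0.1, 'joint_pos': array([ 1.25599834e+00,  2.41367371e-01,  3.85910286e-03,  1.33519964e+00,
       -7.81962835e-06,  1.57079328e+00]), 'joint_vel': array([-0.00080153, -0.0016892 ,  0.0027776 , -0.00046928,  0.00133597,
       -0.00035566]), 'tau': array([-5.52815470e-05, -3.73138511e+01,  2.53009665e+01,  1.08334981e-02,
       -3.81546374e-05,  1.15106623e-06]), 'eef_pos': array([0.15463926, 0.47489072, 0.23048719]), 'tool_rot': array([ 1.56748303e-01,  9.87638120e-01, -9.44586208e-04, -1.45959731e-04]), 'ft_force': array([ 0.02879652, -0.41950913,  1.45220783]), 'ft_torque': array([0.0150069 , 0.00122309, 0.00307276]), 'grasp_force': 0.0, 'grip_width': 0.08545425748158174} 0.0187
```

View pics/scene0.png

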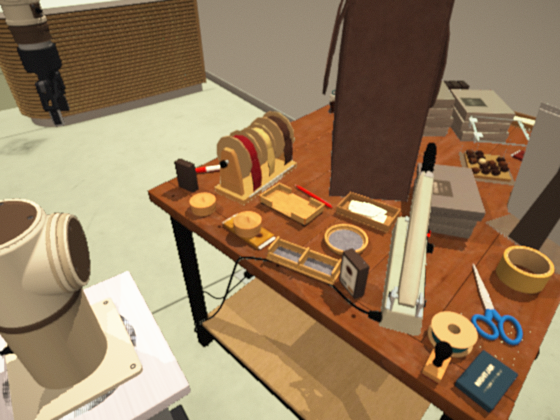

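View pics/top0.png

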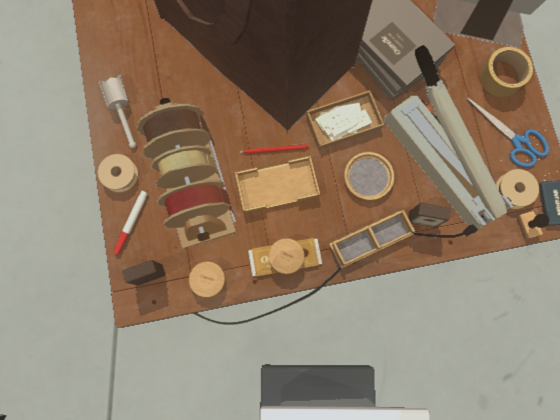

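The scene view shows the loose stock by the near table edge. In the top view:
- **Loose stock:** bar with box at (286,256), side box at (207,280), carton_a at (143,272), carton_b at (430,215).
- **Holders:** tray at (277,185), rack at (373,240), dish at (369,176).

I'll enlarge both views to measure.

```bash
python3 - <<'E'
import cv2
a=cv2.imread("pics/top0.png")[130:310,110:460]; cv2.imwrite("pics/topc.png",cv2.resize(a,None,fx=2.2,fy=2.2,interpolation=2))
a=cv2.imread("pics/scene0.png")[145:305,160:390]; cv2.imwrite("pics/scenec.png",cv2.resize(a,None,fx=3.4,fy=3.4,interpolation=2))
E
```

```text
(no output)
```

View pics/topc.png

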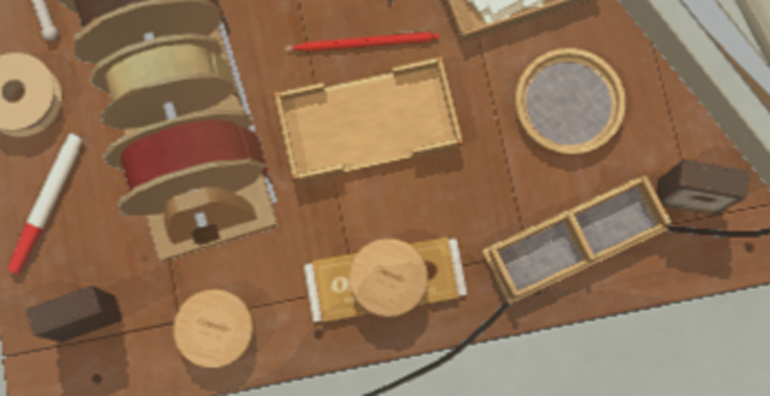

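View pics/scenec.png

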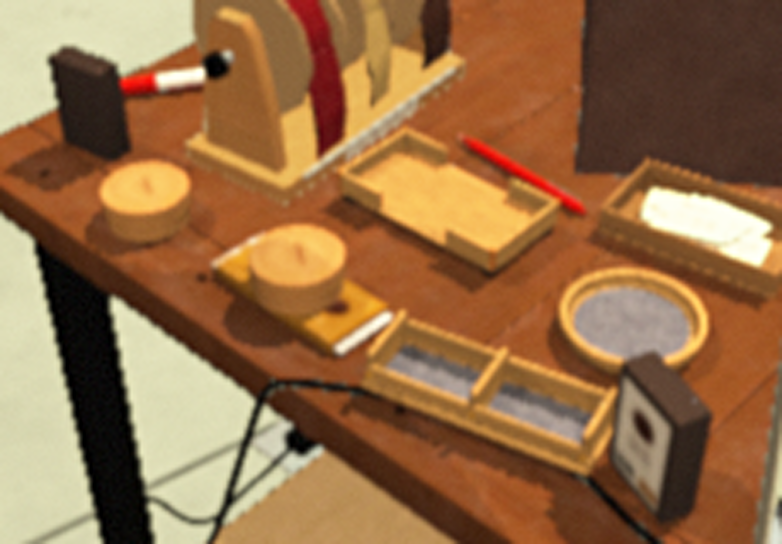

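In the enlarged top view the tray rim corners are (277,93), (441,59), (461,143) and (296,178), and the dish is at (570,101). The cartons need a closer, brightened look, so I'll make a composite of both from the two views. I'll triangulate the clear points in the same step.

```bash
cat > h.py <<'E'
import numpy as np, cv2
from workcell import bot
C={n:bot.calibration(n) for n in("scene","top")}
P={n:c["mtx"]@np.c_[c["R"],c["t"]] for n,c in C.items()}
def tri(a,b):
    X=cv2.triangulatePoints(P["top"],P["scene"],np.float64(a).reshape(2,1),np.float64(b).reshape(2,1))[:,0]; return X[:3]/X[3]
def plane(n,uv,z):
    c=C[n]; o=-c["R"].T@c["t"]; d=c["R"].T@np.linalg.inv(c["mtx"])@np.r_[uv,1.]; return o+d*(z-o[2])/d[2]
def proj(n,X):
    q=P[n]@np.r_[X,1]; return q[:2]/q[2]
E
python3 - <<'E'
from h import *
np.set_printoptions(precision=4,suppress=True)
T=lambda x,y:(110+x/2.2,130+y/2.2)
S=lambda x,y:(160+x/3.4,145+y/3.4)
for n,a,b in [("boxtop lid",(389,277),(298,252)),("side lid",(213,328),(145,187)),("dish rim",(570,101),(633,318)),
 ("tray1",(277,93),(403,130)),("tray2",(441,59),(560,205)),("tray3",(461,143),(490,248)),("tray4",(296,178),(341,168)),
 ("rackTL",(484,250),(403,312)),("rackTR",(650,178),(616,388)),
 ("barwrapR",(467,292),(337,355)),("barR2",(457,238),(395,315))]:
    p=tri(T(*a),S(*b)); print(n,p)
t=cv2.imread("pics/top0.png"); s=cv2.imread("pics/scene0.png")
cr=[t[250:300,112:172],t[190:240,400:460],s[145:205,165:225] ,s[240:305,330:380]]
cr=[cv2.resize(np.clip(c.astype(float)*1.8,0,255).astype('uint8'),(400,int(400*c.shape[0]/c.shape[1])),interpolation=2) for c in cr]
for i,c in enumerate(cr): print(i,c.shape)
cr=[c[:300] if i<2 else cv2.resize(c,(400,300)) for i,c in enumerate(cr)]
c=np.zeros((600,800,3),'uint8')
for i in range(4):
    h=cr[i][:300]; r,k=divmod(i,2); c[r*300:r*300+h.shape[0],k*400:k*400+400]=h
cv2.imwrite("pics/cart.png",c)
E
```

```text
boxtop lid [0.4336 0.1129 0.0429]
side lid [0.3887 0.2657 0.0291]
dish rim [ 0.6015 -0.0531  0.0149]
tray1 [0.6009 0.2166 0.0274]
tray2 [0.6374 0.0665 0.0245]
tray3 [0.5564 0.0491 0.0314]
tray4 [0.5231 0.1963 0.0314]
rackTL [0.4611 0.0284 0.0323]
rackTR [ 0.5236 -0.1171  0.0434]
barwrapR [0.4236 0.0428 0.004 ]
barR2 [0.4738 0.0511 0.0079]
0 (333, 400, 3)
1 (333, 400, 3)
2 (400, 400, 3)
3 (520, 400, 3)
```

View pics/cart.png

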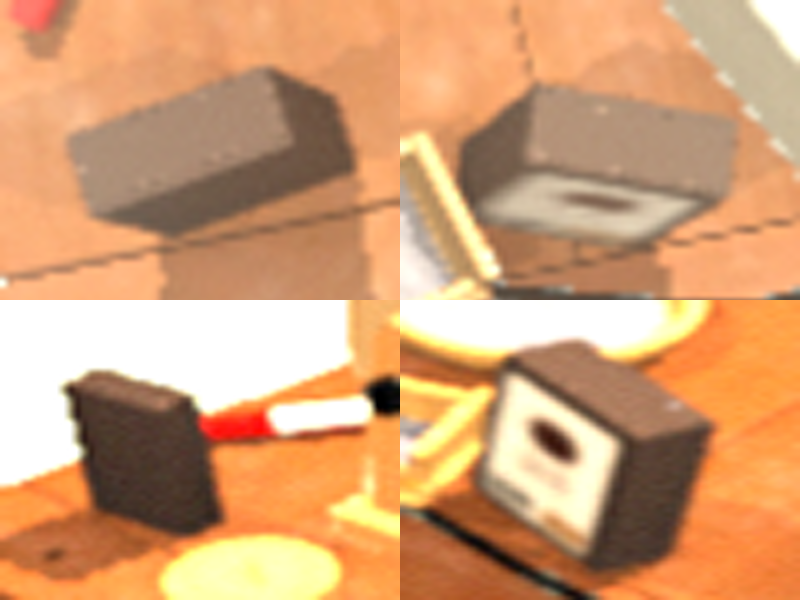

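Cartons (composite):
- **Carton_a top face:** tile 0 corners (70,138), (268,67), (293,138), (92,215).
- **Carton_b top face:** tile 1 corners (138,85), (338,118), (325,195), (125,165).

Both also show clear top faces in the scene view, so I'll work out all the poses.

```bash
python3 - <<'E'
from h import *
np.set_printoptions(precision=4,suppress=True)
T=lambda x,y:np.array((110+x/2.2,130+y/2.2))
k=400/60
def rect(name,q,z,n="top"):
    p=np.array([plane(n,u,z)[:2] for u in q]); c=p.mean(0)
    e=np.roll(p,-1,0)-p; L=np.hypot(*e.T)
    d0=(e[0]-e[2])/2; d1=(e[1]-e[3])/2
    print(name,n,"c",c,"L",L*1e3,"dir",np.degrees(np.arctan2(d0[1],d0[0])),np.degrees(np.arctan2(d1[1],d1[0])))
A=[np.array((112+x/k,250+y/k)) for x,y in[(70,138),(268,67),(293,138),(92,215)]]
B=[np.array((400+x/k,190+y/k)) for x,y in[(138,85),(338,118),(325,195),(125,165)]]
a=[np.array((165+x/k,145+y/5)) for x,y in[(110,72),(195,95),(185,107),(70,85)]]
b=[np.array((330+x/8,240+y/4.615)) for x,y in[(180,42),(315,125),(240,140),(105,58)]]
for i in range(4): print(tri(A[i],a[i]),tri(B[i],b[i]))
rect("A",A,.085);rect("A",a,.085,"scene");rect("B",B,.085);rect("B",b,.085,"scene")
rect("tray",[T(277,93),T(441,59),T(461,143),T(296,178)],.028)
rect("bar",[T(305,265),T(458,238),T(467,292),T(317,321)],.009)
rect("rack",[T(484,250),T(650,178),T(672,220),T(508,303)],.037)
for nm,u,z in[("lidtop",(389,277),.041),("side",(213,328),.03),("dish",(570,101),.018)]:print(nm,plane("top",T(*u),z))
# ellipse/contour check
im=cv2.imread("pics/top0.png"); g=cv2.cvtColor(im,cv2.COLOR_BGR2HSV)
for nm,(u,v) in dict(lidtop=(286,256),side=(207,280),dish=(369,176),A=(138,268),B=(434,211),tray=(277,185),rack=(373,240)).items(): print(nm,g[v,u],g[v,u+8],im[v,u])
print("table",g[225,260],g[225,330],g[300,250])
E
```

```text
[0.3997 0.4124 0.0791] [ 0.5312 -0.1364  0.0827]
[0.4177 0.3589 0.0839] [ 0.522  -0.1919  0.0835]
[0.4018 0.3496 0.0851] [ 0.5005 -0.1874  0.0834]
[0.3787 0.4042 0.0817] [ 0.5088 -0.1322  0.0819]
A top c [0.3979 0.381 ] L [56.0818 20.8111 57.0974 21.976 ] dir -68.63448923612539 -158.97963315873784
A scene c [0.4005 0.376 ] L [47.6979 12.8868 57.4702 19.7928] dir -63.6172386684724 -155.2864967302191
B top c [ 0.515  -0.1613] L [56.4819 22.5492 56.1339 23.409 ] dir -98.50548842395607 168.0960994757221
B scene c [ 0.5142 -0.1635] L [55.3654 20.922  54.3965 22.4048] dir -98.56159209555223 170.02515963839255
tray top c [0.5793 0.1322] L [153.0602  80.906  151.849   80.9965] dir -77.05648304644039 -166.71527658768537
bar top c [0.4355 0.1144] L [140.118   49.4221 136.4825  51.3676] dir -78.8692201066587 -168.71399369596807
rack top c [ 0.4707 -0.054 ] L [162.6315  41.8127 164.1346  50.5916] dir -64.38395566577812 -155.3152354291067
lidtop [0.4334 0.1131 0.041 ]
side [0.3885 0.2656 0.03  ]
dish [ 0.6003 -0.0524  0.018 ]
lidtop [ 16 118 192] [ 17 117 196] [103 151 192]
side [ 17 113 208] [ 17 113 207] [116 167 208]
dish [ 14  23 143] [ 14  26 147] [130 136 143]
A [13 82 96] [13 83 95] [65 78 96]
B [ 14  82 100] [ 14  79 100] [ 68  83 100]
tray [ 17 120 206] [ 17 119 204] [109 164 206]
rack [ 16 119 109] [ 12  24 138] [ 58  85 109]
table [ 13 147 137] [ 12 136 137] [ 12 119 114]
```

The measurements agree with the sizes and heights given: lid 43/29 mm, tray 153×81 mm, and carton tops 82–85 mm. I'll write a helper that gives the shifts in tool axes, and also work out the rack from its felt bays and how high the stand and sealer are.

```bash
cat > plan.py <<'E'
# args: x,y,z,phi_deg (world TCP, closing direction) ... -> shift/turn in present tool axes
import sys, numpy as np
from scipy.spatial.transform import Rotation as R
from workcell import bot
o=bot.get_obs(); p0=o["eef_pos"]; R0=R.from_quat(o["tool_rot"]); y0=R0.as_matrix()[:,1]
print("t",round(o["clock"],2),"at",p0.round(4),"phi",np.degrees(np.arctan2(y0[1],y0[0])).round(1),"w",round(o["grip_width"],4),"q6",o["joint_pos"][5].round(2))
for a in sys.argv[1:]:
    x,y,z,f=map(float,a.split(",")); f=np.radians(f)
    Y=np.array([np.cos(f),np.sin(f),0])
    if Y@y0<0 and "-k" not in sys.argv: Y=-Y
    Z=np.array([0,0,-1.]); M=R.from_matrix(np.c_[np.cross(Y,Z),Y,Z])
    r=(R0.inv()*M).as_rotvec(); d=R0.inv().apply(np.r_[x,y,z]-p0)
    print(a,"->",r.round(3),d.round(4),"dist",np.linalg.norm(d).round(3),"ang",np.linalg.norm(r).round(2))
E
python3 plan.py 0.4334,0.1131,0.12,11 0.4334,0.1131,0.0165,11
python3 - <<'E'
from h import *
np.set_printoptions(precision=4,suppress=True)
im=cv2.imread("pics/top0.png"); g=cv2.cvtColor(im,cv2.COLOR_BGR2HSV)
m=((g[...,1]<55)&(g[...,2]>90)&(g[...,2]<190)).astype('uint8'); m[:,:330]=0;m[:150]=0;m[265:]=0;m[:,416:]=0
n,l,s,c=cv2.connectedComponentsWithStats(m)
for i in range(1,n):
    if s[i,4]>100:
        r=cv2.minAreaRect(np.argwhere(l==i)[:,::-1].astype(np.float32)); bx=cv2.boxPoints(r)
        print(s[i],c[i],r,"centre z13",plane("top",c[i],.013)[:2]); print([plane("top",u,.02)[:2].round(4).tolist() for u in bx])
T=lambda x,y:np.array((110+x/2.2,130+y/2.2))
for n,u in dict(standbase=(165,258),standbase2=(275,220)).items(): print(n,plane("top",T(*u),.01))
print("bag tip z0",plane("top",(288,130),0.0),"scene",plane("scene",(335,197),0),plane("scene",(408,203),0))
t=cv2.imread("pics/top0.png")[150:250,390:510]; s=cv2.imread("pics/scene0.png")[200:340,330:450]
c=np.zeros((600,800,3),'uint8'); c[:333,:400]=cv2.resize(t,(400,333),interpolation=2); c[:467,400:]=cv2.resize(s,(400,467),interpolation=2); cv2.imwrite("pics/seal.png",c[:470])
E
```

```text
t 0.1 at [0.1546 0.4749 0.2305] phi 72.0 w 0.0855 q6 1.57
0.4334,0.1131,0.12,11 -> [-2.000e-03  1.000e-03  1.064e+00] [-0.3771 -0.2575  0.111 ] dist 0.47 ang 1.06
0.4334,0.1131,0.0165,11 -> [-2.000e-03  1.000e-03  1.064e+00] [-0.3771 -0.2573  0.2145] dist 0.504 ang 1.06
[ 350  159   38   37 1106] [368.1438 176.5289] ((368.5, 177.0), (36.0, 37.0), 90.0) centre z13 [ 0.6004 -0.0513]
[[0.6349, -0.014], [0.6359, -0.0893], [0.5606, -0.087], [0.5597, -0.0128]]
[372 216  36  29 572] [389.2955 229.9755] ((389.3999938964844, 229.79998779296875), (18.78297233581543, 30.410526275634766), 63.43495178222656) centre z13 [ 0.4908 -0.091 ]
[[0.4927, -0.0545], [0.5208, -0.1094], [0.4871, -0.1248], [0.4594, -0.0702]]
[338 232  36  29 602] [355.2625 245.9817] ((355.2988586425781, 245.9475555419922), (18.894742965698242, 31.98800277709961), 64.79888153076172) centre z13 [ 0.4579 -0.0225]
[[0.46, 0.0148], [0.4878, -0.0428], [0.4539, -0.0578], [0.4265, -0.0006]]
standbase [0.4519 0.3138 0.01  ]
standbase2 [0.4876 0.2161 0.01  ]
bag tip z0 [0.7028 0.1121 0.    ] scene [0.7099 0.1034 0.    ] [ 0.8503 -0.0316  0.    ]
```

View pics/seal.png

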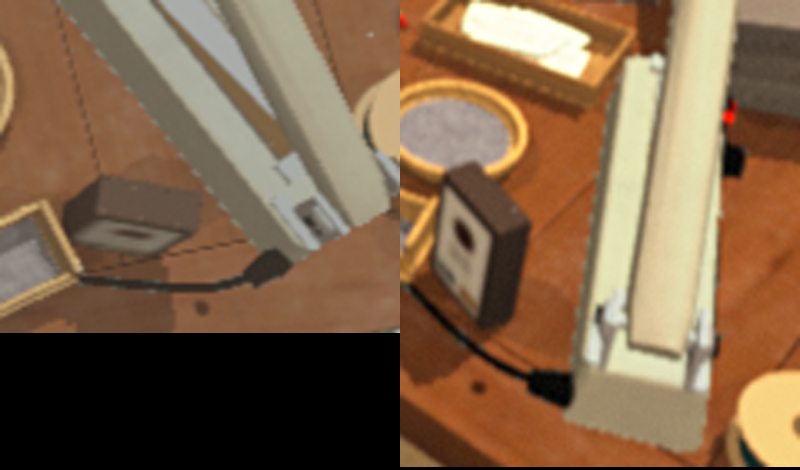

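The bays come out 76 mm apart (75 expected), with rack yaw about 25.7°. The sealer's edge is about 50 mm from carton_b's centre, which leaves room for a part-open gripper. I'll start with the box on the bar.

Units first: shifts go in shares of 0.4 m and turns go in shares of pi rad. So -0.377 m is -0.9425, -0.257 m is -0.6425, 1.064 rad is 0.3387.

>>> send_path(
  motion="0 0 0.3387 -0.9425 -0.6425 0.2775 0.085;0 0 0.3387 -0.9425 -0.6425 0.2775 0.085;0 0 0.3387 -0.9425 -0.6425 0.2775 0.085;0 0 0.3387 -0.9425 -0.6425 0.2775 0.085;0 0 0.3387 -0.9425 -0.6425 0.2775 0.085;0 0 0.3387 -0.9425 -0.6425 0.2775 0.085;0 0 0.3387 -0.9425 -0.6425 0.2775 0.085;0 0 0.3387 -0.9425 -0.6425 0.2775 0.085;0 0 0.3387 -0.9425 -0.6425 0.2775 0.085;0 0 0.3387 -0.9425 -0.6425 0.2775 0.085",
)

```text
clock: 1.35
eef_pos: [0.4331, 0.1145, 0.1201]
tool_rot: [0.636, 0.772, -0.0, -0.0]
ft_force: [-0.7, -0.0, 0.1]
grip_width: 0.0848
grasp_force: 0.0
```

```bash
python3 plan.py 0.4334,0.1131,0.06,11 0.4334,0.1131,0.0165,11 ; python3 -c "
from workcell import bot;import cv2
cv2.imwrite('pics/a1.png',cv2.resize(bot.camera('scene')[145:305,160:390,::-1],None,fx=3,fy=3))"
```

```text
t 1.35 at [0.4331 0.1145 0.1201] phi 11.0 w 0.0848 q6 1.64
0.4334,0.1131,0.06,11 -> [-0.001 -0.    -0.   ] [-0.0015  0.0001  0.0601] dist 0.06 ang 0.0
0.4334,0.1131,0.0165,11 -> [-0.001 -0.    -0.   ] [-1.500e-03  1.000e-04  1.036e-01] dist 0.104 ang 0.0
```

View pics/a1.png

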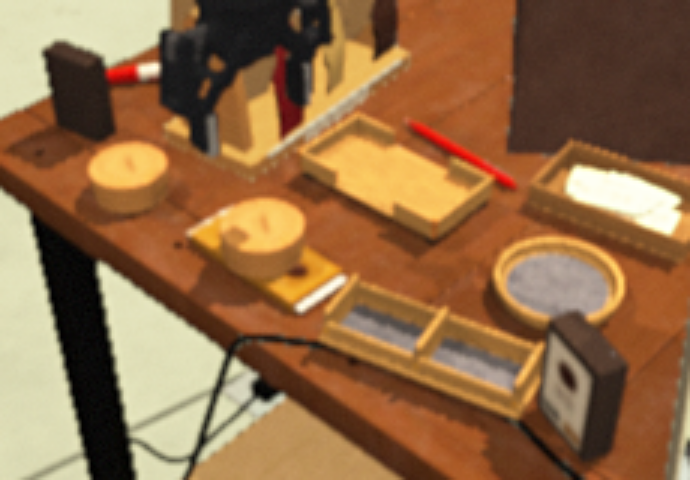

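The open fingers hang above the box at (250,145) in the crop, with nothing else disturbed. I'll lower and close.

Converted, 0.104 m is 0.26, 0.055 m is 0.1375.

>>> send_path(
  motion="0 0 0 -0.0038 0 0.1375 0.085;0 0 0 -0.0038 0 0.26 0.085;0 0 0 -0.0038 0 0.26 0.085;0 0 0 -0.0038 0 0.26 0.05;0 0 0 -0.0038 0 0.26 0.05;0 0 0 -0.0038 0 0.26 0.05;0 0 0 -0.0038 0 0.26 0.05;0 0 0 -0.0038 0 0.26 0.05",
)

```text
clock: 2.4
eef_pos: [0.4359, 0.1138, 0.0186]
tool_rot: [0.636, 0.772, 0.002, 0.001]
ft_force: [-1.7, 2.0, 8.2]
grip_width: 0.0658
grasp_force: 67.7
```

```bash
python3 -c "
from h import *
print(proj('scene',[.433-.042*.98,.1145-.042*.19,.133]))
cv2.imwrite('pics/a2.png',cv2.resize(bot.camera('scene')[145:305,160:390,::-1],None,fx=3,fy=3))"
```

```text
[230.30036494 195.39302097]
```

View pics/a2.png

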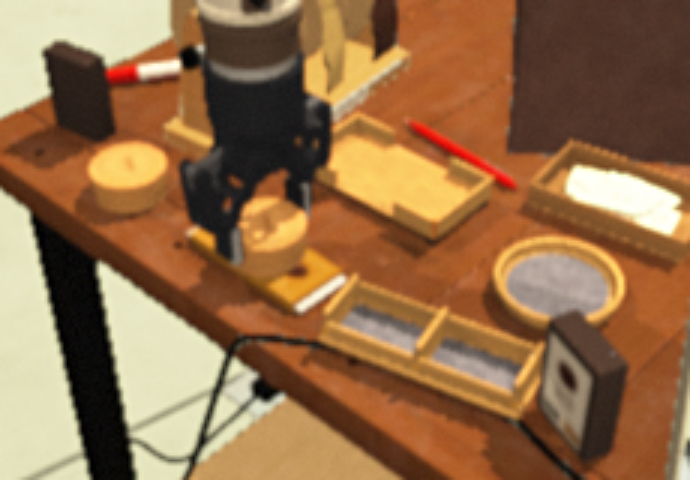

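The box is gripped (66 mm, 68 N). I'll lift it.

Converted, -0.12 m is -0.3, -0.06 m is -0.15.

>>> send_path(
  motion="0 0 0 0 0 -0.15 0.05;0 0 0 0 0 -0.3 0.05;0 0 0 0 0 -0.3 0.05;0 0 0 0 0 -0.3 0.05",
)

```text
clock: 2.95
eef_pos: [0.4338, 0.1128, 0.1365]
tool_rot: [0.636, 0.772, 0.0, 0.0]
ft_force: [0.1, -0.5, -1.4]
grip_width: 0.0657
grasp_force: 69.1
```

```bash
python3 plan.py 0.6,-0.052,0.14,11 0.6,-0.052,0.03,11; python3 -c "
from h import *
cv2.imwrite('pics/a3.png',np.hstack([cv2.resize(bot.camera('scene')[130:270,190:310,::-1],(400,467)),cv2.resize(bot.camera('top')[200:300,230:350,::-1],(400,467))]))"
```

```text
t 2.95 at [0.4338 0.1128 0.1365] phi 11.0 w 0.0657 q6 1.63
0.6,-0.052,0.14,11 -> [ 0.001  0.    -0.   ] [-0.1935  0.1317 -0.0034] dist 0.234 ang 0.0
0.6,-0.052,0.03,11 -> [ 0.001  0.    -0.   ] [-0.1935  0.1316  0.1066] dist 0.257 ang 0.0
```

View pics/a3.png

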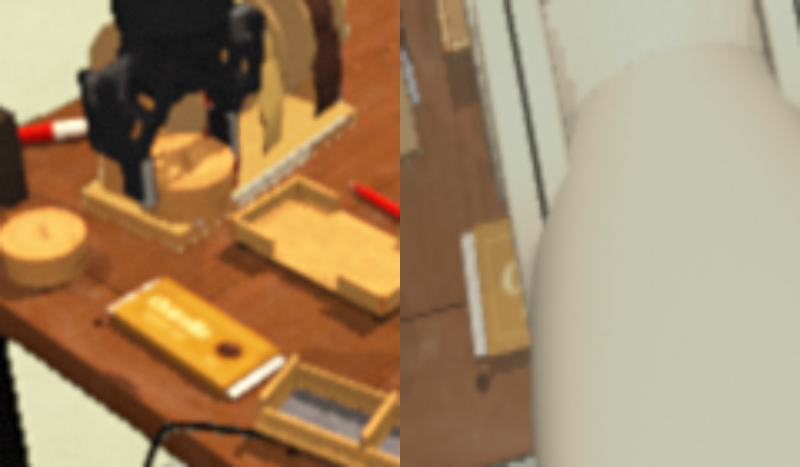

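The box is held level, clear of the bar (crop (190,170)). I'll carry it over the dish and check the tip height against the rim.

Converted, -0.1935 m is -0.4838, 0.1317 m is 0.3293.

>>> send_path(
  motion="0 0 0 -0.4838 0.3293 -0.01 0.05;0 0 0 -0.4838 0.3293 -0.01 0.05;0 0 0 -0.4838 0.3293 -0.01 0.05;0 0 0 -0.4838 0.3293 -0.01 0.05;0 0 0 -0.4838 0.3293 -0.01 0.05;0 0 0 -0.4838 0.3293 -0.01 0.05",
)

```text
clock: 3.8
eef_pos: [0.5985, -0.0517, 0.1379]
tool_rot: [0.636, 0.772, -0.001, -0.002]
ft_force: [0.5, 0.5, -0.4]
grip_width: 0.0658
grasp_force: 68.7
```

```bash
python3 plan.py 0.6,-0.052,0.03,11 0.6,-0.052,0.017,11; python3 -c "
from h import *
for w in(.033,.037,.041):
  X=np.array([.4338-w*.98,.1128-w*.19]); print([(z,proj('scene',[*X,z]).round(1)) for z in(.136,.141,.146)])
cv2.imwrite('pics/a4.png',cv2.resize(bot.camera('scene')[130:290,290:430,::-1],None,fx=3.7,fy=3.7))"
```

```text
t 3.8 at [ 0.5985 -0.0517  0.1379] phi 11.0 w 0.0658 q6 1.29
0.6,-0.052,0.03,11 -> [-0.005 -0.002 -0.   ] [-0.0007  0.0019  0.1079] dist 0.108 ang 0.01
0.6,-0.052,0.017,11 -> [-0.005 -0.002 -0.   ] [-0.0008  0.002   0.1209] dist 0.121 ang 0.01
[(0.136, array([234. , 192.8])), (0.141, array([233.8, 190.9])), (0.146, array([233.7, 189. ]))]
[(0.136, array([232.6, 193.6])), (0.141, array([232.5, 191.7])), (0.146, array([232.3, 189.8]))]
[(0.136, array([231.2, 194.3])), (0.141, array([231.1, 192.4])), (0.146, array([230.9, 190.5]))]
```

View pics/a4.png

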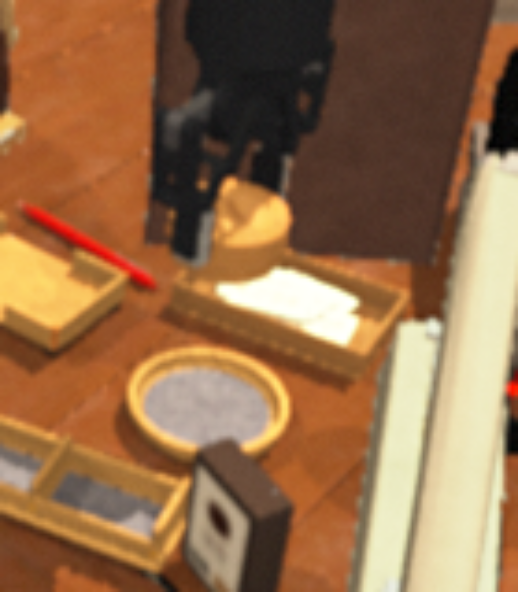

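The box hangs above the dish, and the tip is about 12 mm over its underside, so it clears the 18 mm rim. I'll lower it.

>>> send_path(
  motion="0 0 0 -0.002 0.005 0.15 0.05;0 0 0 -0.002 0.005 0.27 0.05;0 0 0 -0.002 0.005 0.2925 0.05;0 0 0 -0.002 0.005 0.3 0.05;0 0 0 -0.002 0.005 0.3 0.05",
)

```text
clock: 4.47
eef_pos: [0.604, -0.0521, 0.0226]
tool_rot: [0.636, 0.772, 0.001, 0.002]
ft_force: [0.5, -0.4, -1.7]
grip_width: 0.0661
grasp_force: 68.8
```

```bash
python3 plan.py 0.6,-0.052,0.0165,11
```

```text
t 4.47 at [ 0.604  -0.0521  0.0226] phi 11.0 w 0.0661 q6 1.29
0.6,-0.052,0.0165,11 -> [0.004 0.001 0.001] [ 0.0009 -0.004   0.0061] dist 0.007 ang 0.0
```

>>> send_path(
  motion="0 0 0 0 0 0 0.05;0 0 0 0 0 0 0.05",
)

```text
clock: 4.72
eef_pos: [0.6032, -0.0525, 0.0217]
tool_rot: [0.636, 0.772, 0.001, 0.001]
ft_force: [-0.3, -0.5, -0.7]
grip_width: 0.066
grasp_force: 68.8
```

```bash
python3 plan.py 0.6,-0.052,0.0165,11
```

```text
t 4.72 at [ 0.6032 -0.0525  0.0217] phi 11.0 w 0.066 q6 1.29
0.6,-0.052,0.0165,11 -> [ 0.002  0.001 -0.   ] [ 0.0011 -0.0031  0.0052] dist 0.006 ang 0.0
```

Converted, 0.005 m is 0.0125, -0.003 m is -0.0075.

>>> send_path(
  motion="0 0 0 0.0025 -0.0075 0.0075 0.05;0 0 0 0.0025 -0.0075 0.0125 0.05;0 0 0 0.0025 -0.0075 0.0125 0.05;0 0 0 0.0025 -0.0075 0.0125 0.05",
)

```text
clock: 5.22
eef_pos: [0.5989, -0.052, 0.0157]
tool_rot: [0.636, 0.772, -0.0, -0.0]
ft_force: [-3.1, 0.7, 4.7]
grip_width: 0.0657
grasp_force: 69.1
```

```bash
python3 plan.py 0.6,-0.052,0.0165,11;python3 -c "
from h import *
cv2.imwrite('pics/a5.png',cv2.resize(bot.camera('scene')[170:290,290:430,::-1],None,fx=4,fy=4))"
```

```text
t 5.22 at [ 0.5989 -0.052   0.0157] phi 11.0 w 0.0657 q6 1.29
0.6,-0.052,0.0165,11 -> [-0. -0. -0.] [-0.0002  0.0011 -0.0008] dist 0.001 ang 0.0
```

View pics/a5.png

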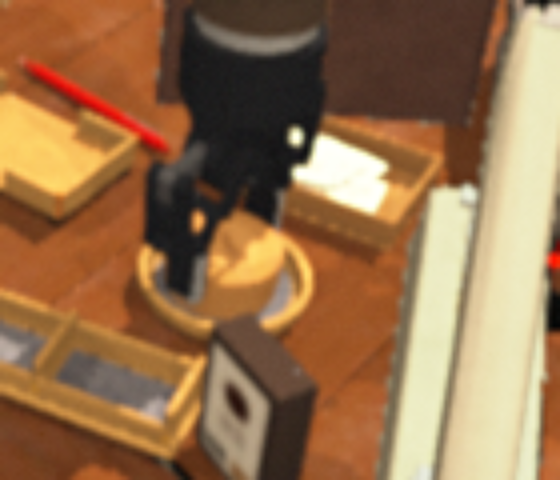

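The box is seated in the dish (5 N contact, crop (240,265)). I'll release it and lift.

Converted, -0.12 m is -0.3, -0.08 m is -0.2.

>>> send_path(
  motion="0 0 0 0 0 0 0.074;0 0 0 0 0 -0.0075 0.078;0 0 0 0 0 -0.0625 0.085;0 0 0 0 0 -0.2 0.085;0 0 0 0 0 -0.3 0.085;0 0 0 0 0 -0.3 0.085",
)

```text
clock: 6.02
eef_pos: [0.6025, -0.0522, 0.1399]
tool_rot: [0.636, 0.772, 0.003, 0.004]
ft_force: [0.2, 0.8, 0.1]
grip_width: 0.0851
grasp_force: 0.0
```

```bash
python3 plan.py 0.4345,0.1135,0.10,11.2 0.4345,0.1135,0.03,11.2; python3 - <<'E'
from h import *
im=bot.camera('scene'); cv2.imwrite('pics/a6.png',np.hstack([cv2.resize(im[205:280,310:385,::-1],(400,400)),cv2.resize(im[185:265,200:280,::-1],(400,400))]))
E
```

```text
t 6.03 at [ 0.6025 -0.0522  0.1399] phi 11.0 w 0.0851 q6 1.29
0.4345,0.1135,0.10,11.2 -> [ 0.009  0.003 -0.003] [ 0.1948 -0.1337  0.0382] dist 0.239 ang 0.01
0.4345,0.1135,0.03,11.2 -> [ 0.009  0.003 -0.003] [ 0.195  -0.1343  0.1082] dist 0.26 ang 0.01
```

View pics/a6.png

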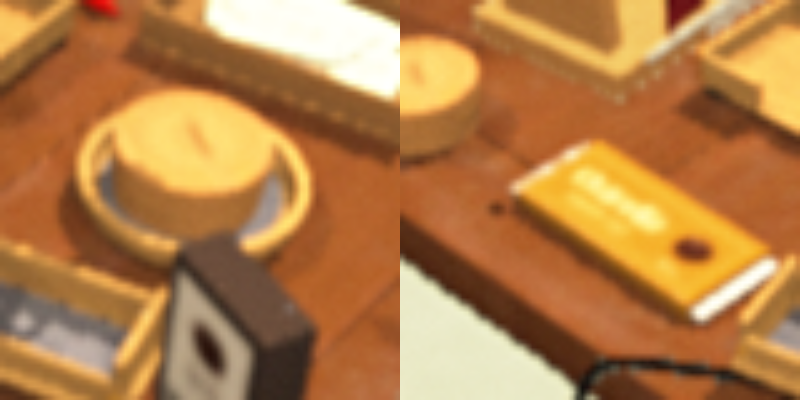

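Left tile: the box sits flat inside the dish at (195,160). Right tile: the bar is undisturbed, with white ends at (512,188), (585,142), (778,262) and (692,322). I'll measure the bar from these corners while moving over it.

Converted, 0.195 m is 0.4875, -0.134 m is -0.335.

>>> send_path(
  motion="0 0 0 0.4875 -0.335 0.075 0.085;0 0 0 0.4875 -0.335 0.075 0.085;0 0 0 0.4875 -0.335 0.075 0.085;0 0 0 0.4875 -0.335 0.075 0.085;0 0 0 0.4875 -0.335 0.075 0.085;0 0 0 0.4875 -0.335 0.075 0.085;0 0 0 0.4875 -0.335 0.075 0.085;0 0 0 0.4875 -0.335 0.075 0.085",
)

```text
clock: 7.08
eef_pos: [0.4312, 0.1132, 0.1052]
tool_rot: [0.637, 0.771, 0.0, 0.0]
ft_force: [0.7, -0.5, -0.4]
grip_width: 0.0847
grasp_force: 0.0
```

```bash
python3 - <<'E'
from h import *
p=np.array([plane("scene",(200+x/5,185+y/5),.009)[:2] for x,y in[(112,188),(185,142),(378,262),(292,322)]])
e=np.roll(p,-1,0)-p; print(p.mean(0),np.hypot(*e.T),np.degrees(np.arctan2(*(e[1]-e[3])[::-1])),np.degrees(np.arctan2(*(e[0]-e[2])[::-1])))
E
python3 plan.py 0.4345,0.1135,0.03,11.2 0.4345,0.1135,-0.003,11.2
```

```text
[0.43300035 0.11313626] [0.05049046 0.13779279 0.05742846 0.13646989] -79.86721205222301 12.207810735912236
t 7.08 at [0.4312 0.1132 0.1052] phi 10.9 w 0.0847 q6 1.64
0.4345,0.1135,0.03,11.2 -> [ 0.     0.    -0.005] [-0.0003  0.0032  0.0752] dist 0.075 ang 0.01
0.4345,0.1135,-0.003,11.2 -> [ 0.     0.    -0.005] [-0.0003  0.0032  0.1082] dist 0.108 ang 0.01
```

Converted, 0.106 m is 0.265, 0.003 m is 0.0075.

>>> send_path(
  motion="0 0 0 0 0.0075 0.15 0.085;0 0 0 0 0.0075 0.245 0.085;0 0 0 0 0.0075 0.265 0.085;0 0 0 0 0.0075 0.265 0.085;0 0 0 0 0.0075 0.265 0.085;0 0 0 0 0.0075 0.265 0.085",
)

```text
clock: 7.82
eef_pos: [0.4348, 0.1148, 0.0007]
tool_rot: [0.636, 0.772, 0.001, 0.001]
ft_force: [0.1, -0.4, 0.0]
grip_width: 0.085
grasp_force: 0.0
```

```bash
python3 plan.py 0.434,0.1135,-0.002,11
```

```text
t 7.83 at [0.4348 0.1148 0.0007] phi 11.0 w 0.085 q6 1.64
0.434,0.1135,-0.002,11 -> [ 0.003 -0.    -0.   ] [-0.0011 -0.001   0.0027] dist 0.003 ang 0.0
```

Units first: shifts go in shares of 0.4 m and turns go in shares of pi rad. So 0.002 m is 0.005, -0.001 m is -0.0025.

>>> send_path(
  motion="0 0 0 -0.0025 -0.0025 0.005 0.066;0 0 0 -0.0025 -0.0025 0.005 0.045;0 0 0 -0.0025 -0.0025 0.005 0.045;0 0 0 -0.0025 -0.0025 0.005 0.045;0 0 0 -0.0025 -0.0025 0.005 0.045;0 0 0 -0.0025 -0.0025 0.005 0.045",
)

```text
clock: 8.57
eef_pos: [0.433, 0.1133, -0.0019]
tool_rot: [0.636, 0.772, 0.0, 0.0]
ft_force: [-0.8, 0.1, 5.4]
grip_width: 0.0546
grasp_force: 63.2
```

The bar is gripped at 54.6 mm. I'll lift it and carry it over the tray.

```bash
python3 plan.py 0.434,0.1135,0.09,13.1 0.5793,0.1322,0.09,13.1
```

```text
t 8.57 at [ 0.433   0.1133 -0.0019] phi 11.0 w 0.0546 q6 1.63
0.434,0.1135,0.09,13.1 -> [ 0.001  0.    -0.037] [-0.      0.0011 -0.0919] dist 0.092 ang 0.04
0.5793,0.1322,0.09,13.1 -> [ 0.001  0.    -0.037] [-0.0094  0.1473 -0.0918] dist 0.174 ang 0.04
```

Converted, 0.147 m is 0.3675, -0.092 m is -0.23, -0.037 rad is -0.0118.

>>> send_path(
  motion="0 0 0 0 0 -0.1125 0.045;0 0 0 0 0 -0.23 0.045;0 0 0 0 0 -0.23 0.045;0 0 -0.0118 -0.0238 0.3675 -0.23 0.045;0 0 -0.0118 -0.0238 0.3675 -0.23 0.045;0 0 -0.0118 -0.0238 0.3675 -0.23 0.045;0 0 -0.0118 -0.0238 0.3675 -0.23 0.045;0 0 -0.0118 -0.0238 0.3675 -0.23 0.045;0 0 -0.0118 -0.0238 0.3675 -0.23 0.045;0 0 -0.0118 -0.0238 0.3675 -0.23 0.045",
)

```text
clock: 9.82
eef_pos: [0.5779, 0.132, 0.0895]
tool_rot: [0.622, 0.783, -0.0, -0.0]
ft_force: [-0.0, -0.0, -0.1]
grip_width: 0.0545
grasp_force: 64.5
```

```bash
python3 - <<'E'
from h import *
im=bot.camera('scene'); cv2.imwrite('pics/b1.png',im[:,:,::-1])
h=cv2.cvtColor(im,cv2.COLOR_RGB2HSV)
m=((h[...,0]>17)&(h[...,0]<28)&(h[...,1]>165)&(h[...,2]>120)).astype('uint8'); m[:140]=0;m[300:]=0
n,l,s,c=cv2.connectedComponentsWithStats(m)
for i in range(1,n):
    if s[i,4]>30: print(s[i],c[i].round(1),plane("scene",c[i],.105).round(3))
E
python3 plan.py 0.5793,0.1322,0.03,13.1 0.5793,0.1322,0.011,13.1
```

```text
[267 169  11   8  37] [272.6 172.4] [0.547 0.169 0.105]
[290 174  26  15 176] [301.9 180.6] [0.583 0.096 0.105]
[501 252  53  41 660] [523.4 280. ] [ 0.699 -0.381  0.105]
t 9.88 at [0.5782 0.132  0.0897] phi 13.1 w 0.0538 q6 1.57
0.5793,0.1322,0.03,13.1 -> [0.    0.    0.001] [-0.0001  0.0011  0.0597] dist 0.06 ang 0.0
0.5793,0.1322,0.011,13.1 -> [0.    0.    0.001] [-0.0001  0.0011  0.0787] dist 0.079 ang 0.0
```

Converted, 0.076 m is 0.19, 0.072 m is 0.18.

>>> send_path(
  motion="0 0 0 0 0.0025 0.125 0.045;0 0 0 0 0.0025 0.15 0.045;0 0 0 0 0.0025 0.165 0.045;0 0 0 0 0.0025 0.18 0.045;0 0 0 0 0.0025 0.19 0.045;0 0 0 0 0.0025 0.19 0.045;0 0 0 0 0.0025 0.19 0.045",
)

```text
clock: 10.75
eef_pos: [0.58, 0.1323, 0.0138]
tool_rot: [0.622, 0.783, 0.0, 0.0]
ft_force: [-0.4, 0.0, -2.0]
grip_width: 0.0544
grasp_force: 64.5
```

```bash
python3 plan.py 0.5793,0.1322,0.011,13.1
```

```text
t 10.75 at [0.58   0.1323 0.0138] phi 13.1 w 0.0544 q6 1.57
0.5793,0.1322,0.011,13.1 -> [0.001 0.    0.   ] [ 0.0001 -0.0007  0.0028] dist 0.003 ang 0.0
```

Converted, -0.12 m is -0.3, -0.06 m is -0.15.

>>> send_path(
  motion="0 0 0 0 0 0.0075 0.045;0 0 0 0 0 0.0075 0.045;0 0 0 0 0 0.0075 0.062;0 0 0 0 0 0.0075 0.075;0 0 0 0 0 -0.025 0.078;0 0 0 0 0 -0.15 0.085;0 0 0 0 0 -0.3 0.085;0 0 0 0 0 -0.3 0.085;0 0 0 0 0 -0.3 0.085",
)

```text
clock: 11.88
eef_pos: [0.5798, 0.1323, 0.1342]
tool_rot: [0.622, 0.783, 0.001, 0.0]
ft_force: [0.5, 0.4, 0.1]
grip_width: 0.0852
grasp_force: 0.0
```

```bash
python3 plan.py 0.3979,0.3810,0.2,21 -k; python3 - <<'E'
from h import *
im=bot.camera('scene'); cv2.imwrite('pics/b2.png',im[:,:,::-1])
h=cv2.cvtColor(im,cv2.COLOR_RGB2HSV)
m=((h[...,0]>17)&(h[...,0]<28)&(h[...,1]>165)&(h[...,2]>120)).astype('uint8'); m[:140]=0;m[300:]=0;m[:,450:]=0
n,l,s,c=cv2.connectedComponentsWithStats(m)
for i in range(1,n):
    if s[i,4]>30:
        print(s[i],c[i].round(1),plane("scene",c[i],.023).round(3))
w=((h[...,1]<60)&(h[...,2]>170)).astype('uint8'); w[:180]=0;w[240:]=0;w[:,:255]=0;w[:,330:]=0
n,l,s,c=cv2.connectedComponentsWithStats(w)
for i in range(1,n):
    if s[i,4]>6: print("white",s[i],c[i].round(1),plane("scene",c[i],.02).round(4))
E
```

```text
t 11.88 at [0.5798 0.1323 0.1342] phi 13.1 w 0.0852 q6 1.57
0.3979,0.3810,0.2,21 -> [ 0.001  0.    -0.138] [ 0.2835 -0.1206 -0.066 ] dist 0.315 ang 0.14
[268 189  47  28 461] [291.6 201.8] [0.579 0.13  0.023]
white [263 184   6   4   9] [265.2 185.6] [0.5684 0.2382 0.02  ]
white [304 208  12  10  30] [309.6 212.4] [0.5915 0.0697 0.02  ]Traceback (most recent call last):
  File "plan.py", line 8, in <module>
    x,y,z,f=map(float,a.split(",")); f=np.radians(f)
    ^^^^^^^
ValueError: could not convert string to float: '-k'
```

The bar lies in the tray: its mask is centred at (0.579, 0.130). Next is carton_a, going round in front of the ribbon stand.

```bash
python3 plan.py 0.37,0.13,0.18,21 0.36,0.33,0.18,21 0.399,0.381,0.14,21
```

```text
t 11.93 at [0.579  0.1321 0.1329] phi 13.1 w 0.085 q6 1.57
0.37,0.13,0.18,21 -> [-0.001 -0.    -0.138] [ 0.0454 -0.204  -0.0469] dist 0.214 ang 0.14
0.36,0.33,0.18,21 -> [-0.001 -0.    -0.138] [ 0.2425 -0.1684 -0.0469] dist 0.299 ang 0.14
0.399,0.381,0.14,21 -> [-0.001 -0.    -0.138] [ 0.2833 -0.1188 -0.007 ] dist 0.307 ang 0.14
```

Converted, 0.283 m is 0.7075, 0.2425 m is 0.6063, -0.138 rad is -0.0439.

>>> send_path(
  motion="0 0 -0.0439 0.1135 -0.51 -0.1175 0.05;0 0 -0.0439 0.1135 -0.51 -0.1175 0.05;0 0 -0.0439 0.1135 -0.51 -0.1175 0.05;0 0 -0.0439 0.1135 -0.51 -0.1175 0.05;0 0 -0.0439 0.6063 -0.42 -0.1175 0.05;0 0 -0.0439 0.6063 -0.42 -0.1175 0.05;0 0 -0.0439 0.6063 -0.42 -0.1175 0.05;0 0 -0.0439 0.6063 -0.42 -0.1175 0.05;0 0 -0.0439 0.7075 -0.2975 -0.0175 0.05;0 0 -0.0439 0.7075 -0.2975 -0.0175 0.05",
)

```text
clock: 13.18
eef_pos: [0.3988, 0.3803, 0.1354]
tool_rot: [0.566, 0.824, -0.004, -0.001]
ft_force: [-1.0, -1.4, -0.5]
grip_width: 0.0501
grasp_force: 0.0
```

>>> send_path(
  motion="0 0 0 0 0 0 0.05;0 0 0 0 0 0 0.05",
)

```text
clock: 13.42
eef_pos: [0.3993, 0.3796, 0.1409]
tool_rot: [0.567, 0.824, -0.0, 0.0]
ft_force: [0.5, 0.6, -0.2]
grip_width: 0.0497
grasp_force: 0.0
```

```bash
python3 plan.py 0.399,0.381,0.047,21
python3 -c "
from h import *
cv2.imwrite('pics/c1.png',bot.camera('scene')[:,:,::-1])"
```

```text
t 13.43 at [0.3993 0.3796 0.1409] phi 21.0 w 0.0497 q6 1.97
0.399,0.381,0.047,21 -> [-0.     0.    -0.001] [0.0014 0.0003 0.0939] dist 0.094 ang 0.0
```

Converted, 0.092 m is 0.23, 0.08 m is 0.2.

>>> send_path(
  motion="0 0 0 0.0025 0 0.1 0.05;0 0 0 0.0025 0 0.2 0.05;0 0 0 0.0025 0 0.23 0.05;0 0 0 0.0025 0 0.23 0.05;0 0 0 0.0025 0 0.23 0.015;0 0 0 0.0025 0 0.23 0.015;0 0 0 0.0025 0 0.23 0.015;0 0 0 0.0025 0 0.23 0.015;0 0 0 0.0025 0 0.23 0.015;0 0 0 0.0025 0 0.23 0.015",
)

```text
clock: 14.72
eef_pos: [0.4002, 0.3827, 0.0501]
tool_rot: [0.566, 0.824, 0.002, 0.0]
ft_force: [0.1, -0.8, 6.7]
grip_width: 0.0232
grasp_force: 60.8
```

```bash
python3 plan.py 0.40,0.381,0.18,21 0.35,0.34,0.2,21 0.35,0.1,0.18,25.7
```

```text
t 14.72 at [0.4002 0.3827 0.0501] phi 21.0 w 0.0232 q6 1.97
0.40,0.381,0.18,21 -> [ 0.003 -0.001  0.001] [-0.0014 -0.0004 -0.1299] dist 0.13 ang 0.0
0.35,0.34,0.2,21 -> [ 0.003 -0.001  0.001] [-0.0217 -0.0617 -0.1501] dist 0.164 ang 0.0
0.35,0.1,0.18,25.7 -> [ 0.003 -0.001 -0.082] [-0.2457 -0.1479 -0.1307] dist 0.315 ang 0.08
```

Converted, -0.246 m is -0.615, -0.13 m is -0.325, -0.082 rad is -0.0261.

>>> send_path(
  motion="0 0 0 0 0 -0.125 0.015;0 0 0 0 0 -0.25 0.015;0 0 0 -0.055 -0.155 -0.35 0.015;0 0 0 -0.055 -0.155 -0.35 0.015;0 0 -0.0261 -0.615 -0.37 -0.325 0.015;0 0 -0.0261 -0.615 -0.37 -0.325 0.015;0 0 -0.0261 -0.615 -0.37 -0.325 0.015;0 0 -0.0261 -0.615 -0.37 -0.325 0.015;0 0 -0.0261 -0.615 -0.37 -0.325 0.015;0 0 -0.0261 -0.615 -0.37 -0.325 0.015",
)

```text
clock: 15.98
eef_pos: [0.3496, 0.0992, 0.1782]
tool_rot: [0.532, 0.847, 0.0, -0.0]
ft_force: [-1.0, 0.7, -1.7]
grip_width: 0.0233
grasp_force: 59.9
```

```bash
python3 plan.py 0.4567,-0.0217,0.13,25.7
```

```text
t 15.97 at [0.3496 0.0992 0.1782] phi 25.7 w 0.0233 q6 1.4
0.4567,-0.0217,0.13,25.7 -> [ 0. -0. -0.] [-0.1554  0.0441  0.0481] dist 0.169 ang 0.0
```

Converted, -0.155 m is -0.3875, 0.048 m is 0.12.

>>> send_path(
  motion="0 0 0 -0.3875 0.11 0.12 0.015;0 0 0 -0.3875 0.11 0.12 0.015;0 0 0 -0.3875 0.11 0.12 0.015;0 0 0 -0.3875 0.11 0.12 0.015;0 0 0 -0.3875 0.11 0.12 0.015;0 0 0 -0.3875 0.11 0.12 0.015;0 0 0 -0.3875 0.11 0.12 0.015",
)

```text
clock: 16.85
eef_pos: [0.456, -0.0205, 0.1308]
tool_rot: [0.531, 0.847, 0.0, 0.0]
ft_force: [0.3, 0.3, -1.6]
grip_width: 0.0234
grasp_force: 59.8
```

```bash
python3 - <<'E'
from h import *
im=cv2.imread("pics/top0.png"); g=cv2.cvtColor(im,cv2.COLOR_BGR2HSV)
m=((g[...,1]<55)&(g[...,2]>90)&(g[...,2]<190)).astype('uint8'); m[:,:330]=0;m[200-0:201]=0;m[:205]=0;m[265:]=0;m[:,416:]=0
n,l,s,c=cv2.connectedComponentsWithStats(m)
ex=np.array([np.cos(np.radians(25.7)),np.sin(np.radians(25.7))]);ey=np.array([-ex[1],ex[0]])
for i in range(1,n):
    if s[i,4]>100:
        q=np.argwhere(l==i)[:,::-1]
        f=lambda z,e,k:np.percentile([plane("top",u,z)[:2]@e for u in q],k)
        # camera (0.316,0.13): far side foot at floor, near side hidden by rail top
        xlo,xhi=f(.033,ex,2),f(.013,ex,98); ylo,yhi=f(.013,ey,2),f(.039,ey,98)
        print("w",xhi-xlo,yhi-ylo,"c",ex*(xlo+xhi)/2+ey*(ylo+yhi)/2)
E
python3 plan.py 0.4567,-0.0217,0.08,25.7
```

```text
w 0.0366858048631733 0.06543555509398685 c [ 0.48913834 -0.08829165]
w 0.03651472459166655 0.06602573099456466 c [ 0.45669108 -0.0207834 ]
t 16.85 at [ 0.456  -0.0205  0.1308] phi 25.8 w 0.0234 q6 1.07
0.4567,-0.0217,0.08,25.7 -> [0.001 0.    0.002] [-0.0014  0.      0.0508] dist 0.051 ang 0.0
```

Correcting for the hidden edges puts the bay centres at (0.4567, −0.0208) and (0.4891, −0.0883), with sizes that fit. I'll lower the carton.

Converted, 0.065 m is 0.1625, 0.063 m is 0.1575.

>>> send_path(
  motion="0 0 0 0 0.0013 0.075 0.015;0 0 0 0 0.0013 0.1125 0.015;0 0 0 0 0.0013 0.1375 0.015;0 0 0 0 0.0013 0.1575 0.015;0 0 0 0 0.0013 0.1625 0.015;0 0 0 0 0.0013 0.1625 0.015;0 0 0 0 0.0013 0.1625 0.015",
)

```text
clock: 17.73
eef_pos: [0.4571, -0.0213, 0.0658]
tool_rot: [0.532, 0.847, 0.0, 0.0]
ft_force: [0.1, 0.1, -1.0]
grip_width: 0.0232
grasp_force: 59.9
```

```bash
python3 plan.py 0.4567,-0.0208,0.0635,25.7
```

```text
t 17.73 at [ 0.4571 -0.0213  0.0658] phi 25.7 w 0.0232 q6 1.08
0.4567,-0.0208,0.0635,25.7 -> [0.001 0.    0.   ] [ 0.0007 -0.0002  0.0023] dist 0.002 ang 0.0
```

Converted, 0.003 m is 0.0075, 0.0025 m is 0.0063.

>>> send_path(
  motion="0 0 0 0 0 0.0063 0.015;0 0 0 0 0 0.0075 0.015;0 0 0 0 0 0.0075 0.015",
)

```text
clock: 18.1
eef_pos: [0.4573, -0.0213, 0.063]
tool_rot: [0.532, 0.847, 0.0, 0.001]
ft_force: [0.2, -0.3, 4.9]
grip_width: 0.0233
grasp_force: 60.6
```

The carton touched the floor at the expected height. I'll release and rise.

Converted, -0.1 m is -0.25, -0.05 m is -0.125.

>>> send_path(
  motion="0 0 0 0 0 0 0.03;0 0 0 0 0 0 0.045;0 0 0 0 0 0 0.05;0 0 0 0 0 -0.125 0.05;0 0 0 0 0 -0.25 0.05;0 0 0 0 0 -0.25 0.05;0 0 0 0 0 -0.25 0.05",
)

```text
clock: 18.98
eef_pos: [0.4564, -0.0212, 0.1619]
tool_rot: [0.532, 0.847, -0.0, -0.0]
ft_force: [0.0, -0.3, -0.3]
grip_width: 0.0504
grasp_force: 0.0
```

```bash
python3 plan.py 0.515,-0.162,0.16,-9.5; python3 - <<'E'
from h import *
im=bot.camera('scene');cv2.imwrite('pics/c2.png',im[:,:,::-1])
h=cv2.cvtColor(im,cv2.COLOR_RGB2HSV); m=(im.max(2)<85).astype('uint8')
m[:,:255]=0;m[:,380:]=0;m[310:]=0;m[:190]=0
n,l,s,c=cv2.connectedComponentsWithStats(m)
for i in range(1,n):
    if s[i,4]>40: print(s[i],c[i].round(1))
for p in [(.4567,-.0208),(.515,-.1615)]: print(proj("scene",[*p,.013]),proj("scene",[*p,.098]))
E
```

```text
t 18.98 at [ 0.4564 -0.0212  0.1619] phi 25.7 w 0.0504 q6 1.08
0.515,-0.162,0.16,-9.5 -> [-0.    -0.     0.615] [-0.1523 -0.0083  0.0019] dist 0.152 ang 0.61
[270 190  18  19 176] [280.  196.8]
[275 226  28  35 749] [288.2 243.3]
[342 252  27  49 379] [358.1 280.4]
[255 273  28  22  58] [266.  281.7]
[332 285  31  25 122] [345.  297.3]
[288.00735198 256.25012501] [288.52749098 227.01915657]
[351.35688839 283.84838441] [356.45684243 253.90500284]
```

Carton_a stands in its bay (dark blob at (288,243), upright as projected). Now carton_b.

Converted, -0.152 m is -0.38, -0.008 m is -0.02, 0.606 rad is 0.1929.

>>> send_path(
  motion="0 0 0.1929 -0.38 -0.02 0.005 0.05;0 0 0.1929 -0.38 -0.02 0.005 0.05;0 0 0.1929 -0.38 -0.02 0.005 0.05;0 0 0.1929 -0.38 -0.02 0.005 0.05;0 0 0.1929 -0.38 -0.02 0.005 0.05;0 0 0.1929 -0.38 -0.02 0.005 0.05;0 0 0.1929 -0.38 -0.02 0.005 0.05",
)

```text
clock: 19.9
eef_pos: [0.5152, -0.1611, 0.1601]
tool_rot: [0.76, 0.65, -0.0, -0.0]
ft_force: [0.1, 0.1, 0.5]
grip_width: 0.0501
grasp_force: 0.0
```

```bash
python3 plan.py 0.515,-0.162,0.05,-9
```

```text
t 19.9 at [ 0.5152 -0.1611  0.1601] phi -8.9 w 0.0501 q6 1.42
0.515,-0.162,0.05,-9 -> [-0.001 -0.     0.001] [-0.0009 -0.      0.1101] dist 0.11 ang 0.0
```

Converted, 0.11 m is 0.275, 0.09 m is 0.225.

>>> send_path(
  motion="0 0 0 -0.0025 0 0.125 0.05;0 0 0 -0.0025 0 0.225 0.05;0 0 0 -0.0025 0 0.275 0.05;0 0 0 -0.0025 0 0.275 0.05;0 0 0 -0.0025 0 0.275 0.015;0 0 0 -0.0025 0 0.275 0.015;0 0 0 -0.0025 0 0.275 0.015;0 0 0 -0.0025 0 0.275 0.015;0 0 0 -0.0025 0 0.275 0.015;0 0 0 -0.0025 0 0.275 0.015",
)

```text
clock: 21.15
eef_pos: [0.5165, -0.1628, 0.0518]
tool_rot: [0.76, 0.65, 0.001, 0.001]
ft_force: [0.6, 0.6, 6.7]
grip_width: 0.0236
grasp_force: 59.2
```

```bash
python3 plan.py 0.515,-0.162,0.14,-9  0.4891,-0.0883,0.15,25.7
```

```text
t 21.15 at [ 0.5165 -0.1628  0.0518] phi -9.0 w 0.0236 q6 1.42
0.515,-0.162,0.14,-9 -> [0.003 0.    0.   ] [ 0.0006 -0.0013 -0.0882] dist 0.088 ang 0.0
0.4891,-0.0883,0.15,25.7 -> [ 0.003  0.001 -0.605] [ 0.0693 -0.0384 -0.0983] dist 0.126 ang 0.61
```

Converted, -0.11 m is -0.275, 0.069 m is 0.1725, -0.605 rad is -0.1926.

>>> send_path(
  motion="0 0 0 0 0 -0.1375 0.015;0 0 0 0 0 -0.275 0.015;0 0 -0.1926 0.1725 -0.095 -0.275 0.015;0 0 -0.1926 0.1725 -0.095 -0.275 0.015;0 0 -0.1926 0.1725 -0.095 -0.275 0.015;0 0 -0.1926 0.1725 -0.095 -0.275 0.015;0 0 -0.1926 0.1725 -0.095 -0.275 0.015;0 0 -0.1926 0.1725 -0.095 -0.275 0.015;0 0 -0.1926 0.1725 -0.095 -0.275 0.015",
)

```text
clock: 22.28
eef_pos: [0.4885, -0.0887, 0.1602]
tool_rot: [0.533, 0.846, -0.0, -0.0]
ft_force: [-0.4, -0.4, -1.1]
grip_width: 0.0234
grasp_force: 59.2
```

```bash
python3 plan.py 0.4891,-0.0883,0.067,25.7
```

```text
t 22.27 at [ 0.4885 -0.0887  0.1602] phi 25.6 w 0.0234 q6 0.94
0.4891,-0.0883,0.067,25.7 -> [-0.    -0.    -0.001] [0.0001 0.0008 0.0932] dist 0.093 ang 0.0
```

Converted, 0.095 m is 0.2375, 0.092 m is 0.23.

>>> send_path(
  motion="0 0 0 0 0.0013 0.125 0.015;0 0 0 0 0.0013 0.1875 0.015;0 0 0 0 0.0013 0.2125 0.015;0 0 0 0 0.0013 0.23 0.015;0 0 0 0 0.0013 0.2375 0.015;0 0 0 0 0.0013 0.2375 0.015;0 0 0 0 0.0013 0.2375 0.015",
)

```text
clock: 23.15
eef_pos: [0.4896, -0.0884, 0.066]
tool_rot: [0.532, 0.847, 0.0, 0.001]
ft_force: [0.6, 0.1, -1.5]
grip_width: 0.0234
grasp_force: 59.3
```

```bash
python3 plan.py 0.4891,-0.0883,0.0645,25.7
```

```text
t 23.15 at [ 0.4896 -0.0884  0.066 ] phi 25.7 w 0.0234 q6 0.94
0.4891,-0.0883,0.0645,25.7 -> [ 0.001  0.001 -0.001] [ 0.0003 -0.0004  0.0015] dist 0.002 ang 0.0
```

Converted, 0.002 m is 0.005.

>>> send_path(
  motion="0 0 0 0 0 0.005 0.015;0 0 0 0 0 0.005 0.015;0 0 0 0 0 0.005 0.015",
)

```text
clock: 23.52
eef_pos: [0.4897, -0.0885, 0.0648]
tool_rot: [0.532, 0.847, 0.0, 0.001]
ft_force: [-1.5, 0.6, 7.0]
grip_width: 0.0233
grasp_force: 60.3
```

Contact at the expected height again. I'll release and rise, then check both cartons against their projections and re-measure the side box.

Converted, -0.11 m is -0.275, -0.05 m is -0.125.

>>> send_path(
  motion="0 0 0 0 0 0 0.03;0 0 0 0 0 0 0.045;0 0 0 0 0 0 0.05;0 0 0 0 0 -0.125 0.05;0 0 0 0 0 -0.275 0.05;0 0 0 0 0 -0.275 0.085;0 0 0 0 0 -0.275 0.085",
)

```text
clock: 24.4
eef_pos: [0.4888, -0.0883, 0.1731]
tool_rot: [0.532, 0.847, 0.0, 0.0]
ft_force: [-0.0, 0.8, -0.4]
grip_width: 0.0836
grasp_force: 0.0
```

```bash
python3 - <<'E'
from h import *
im=bot.camera('scene');cv2.imwrite('pics/d1.png',im[:,:,::-1])
h=cv2.cvtColor(im,cv2.COLOR_RGB2HSV); m=(im.max(2)<85).astype('uint8')
m[:,:265]=0;m[:,350:]=0;m[300:]=0;m[:212]=0
n,l,s,c=cv2.connectedComponentsWithStats(m)
for i in range(1,n):
    if s[i,4]>40: print(s[i],c[i].round(1))
for p in [(.4567,-.0208),(.4891,-.0883)]: print(proj("scene",[*p,.0555]))
# side box lid: bright wood top
m=((h[...,2]>195)&(h[...,0]>12)&(h[...,0]<24)&(h[...,1]>80)).astype('uint8');m[:190]=0;m[215:]=0;m[:,:185]=0;m[:,220:]=0
print(h[202,203],h[210,203]); cs=max(cv2.findContours(m,0,1)[0],key=cv2.contourArea); e=cv2.fitEllipse(cv2.convexHull(cs)); print(e,plane("scene",e[0],.03))
E
python3 plan.py 0.36,0.1,0.2,60 0.3885,0.2656,0.12,101
```

```text
[275 226  28  35 768] [288.2 243.2]
[306 237  30  37 183] [326.8 253.2]
[265 279  25  21  60] [275.8 288.7]
[332 285  16  15  45] [339.2 292.1]
[288.25917215 242.09823954]
[319.95693266 253.76250927]
[ 21 146 253] [ 15 175 173]
((202.01429748535156, 199.8448486328125), (16.167755126953125, 26.98653793334961), 82.55931091308594) [0.38743672 0.2659419  0.03      ]
t 24.45 at [ 0.4882 -0.0882  0.1722] phi 25.7 w 0.0846 q6 0.94
0.36,0.1,0.2,60 -> [-0.001 -0.002 -0.599] [ 0.2252 -0.034  -0.0275] dist 0.229 ang 0.6
0.3885,0.2656,0.12,101 -> [-1.000e-03 -2.000e-03 -1.315e+00] [0.362  0.0635 0.0525] dist 0.371 ang 1.31
```

Both cartons stand where they should, and the side box re-measures at (0.388, 0.266). Now I'll fetch it, closing along the near table edge.

Converted, 0.362 m is 0.905, 0.225 m is 0.5625, -1.315 rad is -0.4186.

>>> send_path(
  motion="0 0 -0.191 0.5625 -0.085 -0.0675 0.085;0 0 -0.191 0.5625 -0.085 -0.0675 0.085;0 0 -0.191 0.5625 -0.085 -0.0675 0.085;0 0 -0.191 0.5625 -0.085 -0.0675 0.085;0 0 -0.4186 0.905 0.1575 0.125 0.085;0 0 -0.4186 0.905 0.1575 0.125 0.085;0 0 -0.4186 0.905 0.1575 0.125 0.085;0 0 -0.4186 0.905 0.1575 0.125 0.085;0 0 -0.4186 0.905 0.1575 0.125 0.085;0 0 -0.4186 0.905 0.1575 0.125 0.085",
)

```text
clock: 25.7
eef_pos: [0.3885, 0.2645, 0.1226]
tool_rot: [-0.095, 0.996, -0.0, -0.001]
ft_force: [-0.4, -0.8, -0.3]
grip_width: 0.085
grasp_force: 0.0
```

>>> send_path(
  motion="0 0 0 0 0 0 0.085;0 0 0 0 0 0 0.085",
)

```text
clock: 25.95
eef_pos: [0.3892, 0.2648, 0.1237]
tool_rot: [-0.095, 0.995, 0.0, 0.0]
ft_force: [0.0, -0.0, -0.2]
grip_width: 0.0851
grasp_force: 0.0
```

```bash
python3 plan.py 0.388,0.2657,0.04,101 0.388,0.2657,0.006,101
```

```text
t 25.95 at [0.3892 0.2648 0.1237] phi 100.9 w 0.0851 q6 0.41
0.388,0.2657,0.04,101 -> [ 0.     0.001 -0.001] [0.0011 0.0011 0.0837] dist 0.084 ang 0.0
0.388,0.2657,0.006,101 -> [ 0.     0.001 -0.001] [0.0011 0.0011 0.1177] dist 0.118 ang 0.0
```

Converted, 0.117 m is 0.2925, 0.1 m is 0.25.

>>> send_path(
  motion="0 0 0 0.0025 0.0025 0.15 0.085;0 0 0 0.0025 0.0025 0.25 0.085;0 0 0 0.0025 0.0025 0.2925 0.085;0 0 0 0.0025 0.0025 0.2925 0.085;0 0 0 0.0025 0.0025 0.2925 0.05;0 0 0 0.0025 0.0025 0.2925 0.05;0 0 0 0.0025 0.0025 0.2925 0.05;0 0 0 0.0025 0.0025 0.2925 0.05;0 0 0 0.0025 0.0025 0.2925 0.05",
)

```text
clock: 27.08
eef_pos: [0.3891, 0.2667, 0.008]
tool_rot: [-0.096, 0.995, 0.001, 0.002]
ft_force: [-1.1, -0.6, 6.4]
grip_width: 0.0661
grasp_force: 67.2
```

```bash
python3 plan.py 0.388,0.2657,0.12,101 0.36,0.1,0.18,60
```

```text
t 27.07 at [0.3891 0.2667 0.008 ] phi 101.0 w 0.0661 q6 0.41
0.388,0.2657,0.12,101 -> [ 0.001  0.003 -0.   ] [ 0.0009 -0.0007 -0.112 ] dist 0.112 ang 0.0
0.36,0.1,0.18,60 -> [0.002 0.003 0.715] [ 0.0598 -0.1579 -0.1724] dist 0.241 ang 0.72
```

Gripped (66 mm). I'll lift, carry it towards the dish, and measure the lower box's lid in both views meanwhile.

Converted, -0.172 m is -0.43, -0.05 m is -0.125, 0.715 rad is 0.2276.

>>> send_path(
  motion="0 0 0 0 0 -0.125 0.05;0 0 0 0 0 -0.25 0.05;0 0 0.2276 0.15 -0.395 -0.43 0.05;0 0 0.2276 0.15 -0.395 -0.43 0.05;0 0 0.2276 0.15 -0.395 -0.43 0.05;0 0 0.2276 0.15 -0.395 -0.43 0.05;0 0 0.2276 0.15 -0.395 -0.43 0.05;0 0 0.2276 0.15 -0.395 -0.43 0.05",
)

```text
clock: 28.08
eef_pos: [0.3589, 0.0998, 0.1782]
tool_rot: [0.257, 0.966, -0.0, -0.0]
ft_force: [-0.1, 0.1, -1.3]
grip_width: 0.0656
grasp_force: 68.0
```

```bash
python3 plan.py 0.6,-0.052,0.15,60; python3 - <<'E'
from h import *
for n,(u0,u1,v0,v1) in dict(scene=(315,378,205,262),top=(340,398,145,205)).items():
    im=bot.camera(n); cv2.imwrite(f'pics/e_{n}.png',im[:,:,::-1]); c=im[v0:v1,u0:u1]
    h=cv2.cvtColor(c,cv2.COLOR_RGB2HSV); X=proj(n,[.599,-.052,.038]); k=(int(X[1]-v0),int(X[0]-u0)); print(n,X,h[k[0],k[1]-4:k[1]+5].tolist()[::4])
    m=((h[...,2]>h[k][2]*.9)&(abs(h[...,0].astype(int)-h[k][0])<7)&(h[...,1]>70)).astype('uint8')
    m=cv2.morphologyEx(m,cv2.MORPH_OPEN,np.ones((3,3),np.uint8)); _,l,s,_=cv2.connectedComponentsWithStats(m)
    i=l[k]; print(s[i]); cs=max(cv2.findContours((l==i).astype('uint8'),0,1)[0],key=cv2.contourArea); e=cv2.fitEllipse(cv2.convexHull(cs)); print(e,plane(n,(e[0][0]+u0,e[0][1]+v0),.038))
c=[cv2.resize(cv2.imread(f'pics/e_{n}.png')[v-50:v+50,u-65:u+65],(400,308),interpolation=2) for n,u,v in(("scene",330,240),("top",370,190))]
cv2.imwrite('pics/e.png',np.hstack(c))
E
```

```text
t 28.07 at [0.3589 0.0998 0.1782] phi 60.2 w 0.0656 q6 0.79
0.6,-0.052,0.15,60 -> [-0.    -0.     0.004] [-0.2846 -0.0119  0.0281] dist 0.286 ang 0.0
scene [345.85468522 231.23988856] [[21, 144, 252], [19, 155, 249], [20, 150, 251]]
[ 15  17  33  19 460]
((30.957609176635742, 26.171215057373047), (18.355979919433594, 31.92157554626465), 97.38878631591797) [ 0.59936193 -0.05195703  0.038     ]
top [370.67901829 173.83874261] [[16, 115, 201], [16, 123, 184], [15, 127, 175]]
[ 14  12  35  33 884]
((30.436391830444336, 28.34153938293457), (32.281829833984375, 34.66661071777344), 101.90711975097656) [ 0.600017   -0.05154206  0.038     ]
```

View pics/e.png

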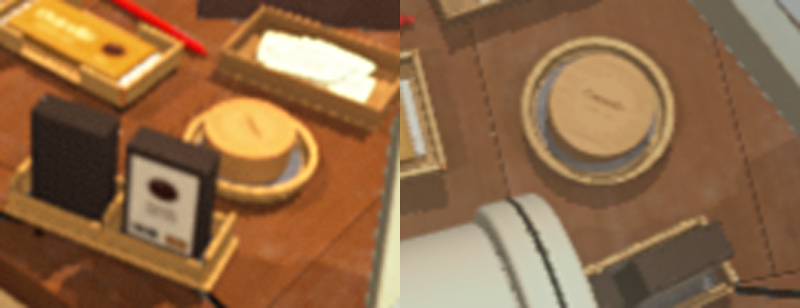

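The picture shows the bar in the tray (90,40), both cartons upright (75,155) and (170,195), and the lower box flat in the dish. The lower box's lid measures (0.5995, −0.0518). Next I'll carry the second box over it.

Converted, -0.285 m is -0.7125, 0.028 m is 0.07, 0.004 rad is 0.0013.

>>> send_path(
  motion="0 0 0.0013 -0.7125 -0.03 0.07 0.05;0 0 0.0013 -0.7125 -0.03 0.07 0.05;0 0 0.0013 -0.7125 -0.03 0.07 0.05;0 0 0.0013 -0.7125 -0.03 0.07 0.05;0 0 0.0013 -0.7125 -0.03 0.07 0.05;0 0 0.0013 -0.7125 -0.03 0.07 0.05;0 0 0.0013 -0.7125 -0.03 0.07 0.05;0 0 0.0013 -0.7125 -0.03 0.07 0.05;0 0 0.0013 -0.7125 -0.03 0.07 0.05",
)

```text
clock: 29.3
eef_pos: [0.5996, -0.0524, 0.1509]
tool_rot: [0.26, 0.966, 0.0, 0.0]
ft_force: [-0.2, -1.0, -1.7]
grip_width: 0.0658
grasp_force: 68.0
```

```bash
python3 plan.py 0.6,-0.052,0.06,60
```

```text
t 29.3 at [ 0.5996 -0.0524  0.1509] phi 59.9 w 0.0658 q6 0.44
0.6,-0.052,0.06,60 -> [ 0.     0.    -0.002] [-0.0001  0.0006  0.0909] dist 0.091 ang 0.0
```

Converted, 0.1 m is 0.25, 0.095 m is 0.2375.

>>> send_path(
  motion="0 0 0 0 0.0013 0.125 0.05;0 0 0 0 0.0013 0.2125 0.05;0 0 0 0 0.0013 0.2375 0.05;0 0 0 0 0.0013 0.25 0.05;0 0 0 0 0.0013 0.25 0.05;0 0 0 0 0.0013 0.25 0.05",
)

```text
clock: 30.05
eef_pos: [0.6015, -0.0529, 0.0519]
tool_rot: [0.26, 0.966, 0.0, 0.001]
ft_force: [-0.3, -0.6, -1.8]
grip_width: 0.0654
grasp_force: 68.0
```

>>> send_path(
  motion="0 0 0 0 0 0 0.05;0 0 0 0 0 0 0.05",
)

```text
clock: 30.3
eef_pos: [0.6006, -0.0529, 0.0508]
tool_rot: [0.26, 0.966, 0.0, 0.0]
ft_force: [-0.5, 0.4, -0.9]
grip_width: 0.0656
grasp_force: 68.0
```

```bash
python3 plan.py 0.6,-0.052,0.046,60; python3 - <<'E'
from h import *
im=bot.camera('scene'); cv2.imwrite('pics/f.png',im[:,:,::-1]); h=cv2.cvtColor(im,cv2.COLOR_RGB2HSV)
m=((h[...,2]>190)&(abs(h[...,0].astype(int)-19)<6)&(h[...,1]>100)).astype('uint8')
m[:190]=0;m[260:]=0;m[:,315:].__class__;m[:,:315]=0;m[:,378:]=0
n,l,s,c=cv2.connectedComponentsWithStats(m)
for i in range(1,n):
    if s[i,4]>40: print(s[i],c[i].round(1))
E
```

```text
t 30.3 at [ 0.6006 -0.0529  0.0508] phi 59.8 w 0.0656 q6 0.44
0.6,-0.052,0.046,60 -> [ 0.     0.001 -0.003] [0.001  0.0005 0.0048] dist 0.005 ang 0.0
[333 212  15  17 149] [341.7 220.3]
[347 229  22  25 122] [360.5 244. ]
```

Converted, 0.005 m is 0.0125, 0.003 m is 0.0075.

>>> send_path(
  motion="0 0 0 0.0025 0.0013 0.0075 0.05;0 0 0 0.0025 0.0013 0.0125 0.05;0 0 0 0.0025 0.0013 0.0125 0.05;0 0 0 0.0025 0.0013 0.0125 0.05",
)

```text
clock: 30.85
eef_pos: [0.5995, -0.0517, 0.0461]
tool_rot: [0.26, 0.966, 0.0, 0.0]
ft_force: [-4.0, 1.2, 5.7]
grip_width: 0.066
grasp_force: 68.6
```

```bash
python3 plan.py 0.6,-0.052,0.046,60
```

```text
t 30.85 at [ 0.5995 -0.0517  0.0461] phi 59.8 w 0.066 q6 0.44
0.6,-0.052,0.046,60 -> [ 0.     0.    -0.003] [-0.0005  0.      0.0001] dist 0.001 ang 0.0
```

Contact at the expected height (6 N). I'll release, rise and check that the stack is square.

Converted, 0.24 m is 0.6, 0.15 m is 0.375.

>>> send_path(
  motion="0 0 0 0 0 0 0.074;0 0 0 0 0 0 0.085;0 0 0 0 0 0 0.085;0 0 0 0 0 -0.125 0.085;0 0 0 0 0 -0.25 0.085;0 0 0 0.375 0 -0.3 0.085;0 0 0 0.6 0 -0.3 0.085;0 0 0 0.6 0 -0.3 0.085;0 0 0 0.6 0 -0.3 0.085;0 0 0 0.6 0 -0.3 0.085",
)

```text
clock: 32.1
eef_pos: [0.3889, 0.0698, 0.1655]
tool_rot: [0.259, 0.966, -0.0, -0.001]
ft_force: [0.5, 0.3, 0.6]
grip_width: 0.0853
grasp_force: 0.0
```

```bash
python3 - <<'E'
from h import *
for n in("scene","top"):
    im=bot.camera(n); cv2.imwrite(f'pics/g_{n}.png',im[:,:,::-1]); X=proj(n,[.5995,-.052,.068]).astype(int); u0,v0=X-30
    c=im[v0:v0+60,u0:u0+60]; h=cv2.cvtColor(c,cv2.COLOR_RGB2HSV); k=(30,26)
    m=((h[...,2]>h[k][2]*.88)&(abs(h[...,0].astype(int)-h[k][0])<7)&(h[...,1]>70)).astype('uint8')
    m=cv2.morphologyEx(m,cv2.MORPH_OPEN,np.ones((3,3),np.uint8)); _,l,s,_=cv2.connectedComponentsWithStats(m)
    i=l[k]; cs=max(cv2.findContours((l==i).astype('uint8'),0,1)[0],key=cv2.contourArea); e=cv2.fitEllipse(cv2.convexHull(cs)); print(n,s[i],e,plane(n,(e[0][0]+u0,e[0][1]+v0),.068))
c=[cv2.resize(cv2.imread(f'pics/g_{n}.png')[v-50:v+50,u-70:u+70],(400,286),interpolation=2) for n,u,v in(("scene",325,230),("top",350,190))]
cv2.imwrite('pics/g.png',np.hstack(c))
E
```

```text
scene [ 16  21  30  19 456] ((30.43644142150879, 29.858671188354492), (19.40705108642578, 29.737525939941406), 96.35001373291016) [ 0.59993261 -0.05155609  0.068     ]
top [ 13  13  37  31 757] ((30.274948120117188, 30.089439392089844), (32.808223724365234, 37.055320739746094), 121.16395568847656) [ 0.5999661  -0.05171227  0.068     ]
```

View pics/g.png

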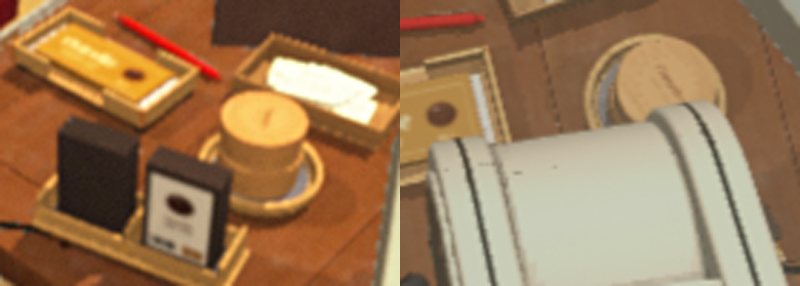

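The stack is square: lids at (0.5995, −0.0518) and (0.600, −0.0516). The bar is flat in the tray, both cartons stand upright, and the arm is clear. I'm handing the job in.

```bash
python3 -c "
from workcell import bot
print(bot.job_done())"
```

```text
the job is handed in; nothing more can be done
None
```

The job is handed in at about 32 s: the bar is flat in the tray, both cartons stand in the rack, and the two round boxes are stacked squarely in the dish; the box on the bar had to go into the dish first.

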